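# Start the bench battery charger

### The arm

A 6-joint arm with a two-finger parallel gripper is mounted at the origin on the work surface. World frame = base frame: x ahead of the robot, y to its left, z up, the work surface at z = 0. Lengths are in m, angles in rad, forces in N, time in s.
With the tool pointing down it reaches from about 0.375 to 0.9 m from the base axis. Payload 3.1 kg.
Tool frame: the origin (TCP) lies on the centre line of the jaws, within the pads' length; the fingertips stand 8 mm ahead of it and the grasp point (between the pads) lies 11 mm behind it (robot.tip_extent is the distance from the TCP to the fingertips, in m); y points along the fingers, z is the direction in which the jaws open and shut, and the axes are right-handed (so a half turn about y gives the same grasp; the last joint's range is limited). The gripper opens to 87 mm and grips with 3 to 60 N. Pads are 19 mm wide; open, the fingers measure 117 mm over their backs; the gripper's body (75 mm by 190 mm) begins 51 mm behind the grasp point.
Start: joints at [-1.313, 0.527, 1.433, -0, 1.181, -0.178], TCP at [0.264, -0.567, 0.231] pointing down, gripper open.
Joint ranges: [-3.08, 3.08], [-0.75, 2.2], [0.22, 2.44], [-1.43, 4.57], [0, 2.65], [-2.85, 2.85]. Speed limits (rad/s): [2.79, 2.79, 3.14, 3.14, 3.14, 3.14].

### API

Orientations are given as a unit quaternion [x, y, z, w].
In Python, from rig import robot gives the robot as it stands.
- The arm moves only by the shell command python3 -m crank 'ROWS' [FORCE]. ROWS is JSON, a list that holds one entry, the list of rows, each a list of 7 numbers: the turn, a rotation vector about the tool's x, y, z in degrees, then the shift along the tool's x, y, z in m, then the opening in per cent of the stroke, from 0 (shut) to 100 (fully open). In form: [[[ax, ay, az, dx, dy, dz, gripper], ...]]. A call has exactly 5 rows; each row shifts and turns the commanded pose from where the row before left it, along the tool's axes as they then stand; what a row does not reach is not made up. A row lasts 1/8 s, in which the tool goes at most 62.5 mm and 10.7 degrees, less where a joint would pass 70% of its speed; a pose out of reach is approached as far as the arm can. A call with a gripper value outside its range is refused whole. The fingers move at their own pace and stop on an object; FORCE is the grip in N (left out, the last holds). Time passes only in rows, so rows that do not move let the fingers close, or fill a call up. It gives the time, the measured TCP pose, the force and the opening at its end, in the units of the state.
- robot.get_obs(): the state, without advancing time (a new reading comes with each control period).
- robot.camera(name): name is "side" or "top"; returns a dict with "img" (480x640x3 uint8, red, green, blue), "K" (3x3 intrinsics, pixels), "R" (3x3) and "t" (3): a world point X has camera coordinates R X + t. Camera axes: x right, y down, z forward; pixel columns grow to the right and rows downward; lengths in m; the calibration is good to about 2 mm. A picture is of the moment at which its call begins. There is no depth.
- robot.hand_in(): hands the job in, once; it reports no verdict.
Trained networks look in a picture, given as the dict that the camera call returned (one of the last four; its "shot" number tells which), for a name from the list of things; names that differ only in an ending like _2 or _b are one class to them, and where a whole thing is asked for, a point or a joint stands for the part that bears it (a point fixed in the world has none). Each returns a list of dicts, best first, with "conf" (0 to 1); they miss things now and then, are a little off and sometimes report something else, mostly with a low value. They report only what shows in the picture. A call takes as long as a camera call.
- robot.spot_in(picture, thing): "at" ([row, column] in pixels, amid what is visible of it).
The state is a dict: "time": time; "q": joint angles; "joint_velocities": joint speeds; "joint_torque": joint torques, N m; "position": TCP position; "tool_rot": TCP orientation; "ft_force": force on the tool from outside, world axes, zero at the start; "moment": the same for the moment, N m; "grip_width": finger opening in m.
Only numpy, scipy, OpenCV 4.12 (cv2) and the standard library are available. Lean on these libraries where they do the work, as an engineer would, in place of code of your own. Each camera call takes 0.05 s, during which the arm holds its last target.

### The job

Start the battery charger on the bench: first switch on its V-shaped main rocker by pressing the raised end (the one away from the robot) fully down, then press the long bar-shaped key fully down so that it stays down, and finally push the big round start button right in, keep it in for a good second and let go. Leave the small square key and the small round key up. Only press with the closed fingers: pick nothing up, and do not disturb the things standing on the charger or lying around it.

Things in the scene. Friction and masses are not known exactly. Their poses are not given: they have to be found in the camera images.
- charger: fixed grey box 300 mm (its x, pointing away from the robot at yaw 0) by 340 mm (y); flat deck 120 mm above its origin (centre of the underside). Controls lie square to it on the deck. Rear row, x +65 mm: main rocker and start button at y +105 and -105 mm, either way round, a 5 mm high meter between. Near row, x -60 mm: three black keys at y -85, 0, +85 mm in any order
- main_rocker (a joint): black V-shaped seesaw switch, two 26 mm square halves end to end along charger x, in a frame 66 x 38 x 8 mm high; pivot 13 mm above the deck, turning about charger y. 0 rad = off: near half level, far half slopes up 0.4 rad (starts within 0.06 of off). 0.4 rad = on: far half level, its top 16 mm above the deck. Moves at about 3.5 N, stays where left
- rocker_raised_end (a point): point on the upper face of the rocker's far half, 16 mm from the pivot, 22 mm above the deck when off and 16 mm when on; press it straight down
- long_key (a joint): long bar-shaped key, 18 mm (charger x) by 54 mm (charger y): the only elongated one of the three; 0 m = up, 0.006 m = fully down; moves at about 3 N, has no spring and stays down
- long_key_top (a point): centre of the long key's upper face, 12 mm above the deck when up and 6 mm when down
- square_key (a joint): small square key, 20 x 20 mm, 12 mm above the deck; values and force as for the long key; must stay up
- square_key_top (a point): centre of the square key's upper face
- round_key (a joint): small round key, 22 mm across, 12 mm above the deck; values and force as for the long key; must stay up
- round_key_top (a point): centre of the round key's upper face
- start_button (a joint): big round start button, 38 mm across, in a round housing 54 mm across and 12 mm high; a spring pushes it back up: 0 m = out, 0.006 m = fully in, about 5 N when fully in
- start_button_top (a point): centre of the start button's upper face, 22 mm above the deck when out and 6 mm lower when fully in
- deep_socket: loose steel deep socket, 26 mm across, 58 mm high, standing on the deck between the rows; origin at the centre of its foot
- bearing_cup: loose dark steel bearing cup, 32 mm across, 24 mm high, standing on the deck between the rows; origin at the centre of its foot
- spray_can: loose spray can, 60 mm across, 170 mm high, on the bench on the robot's right; origin at the centre of its foot
- mug: loose white mug, 82 mm across, 90 mm high, on the bench on the right; origin at the centre of its foot
- tape_roll: loose roll of black tape lying flat, 90 mm across, 24 mm high, on the bench on the left; origin at the centre of its underside
- screwdriver: loose screwdriver lying on the bench on the left; origin under its middle
- wrench: loose wrench lying on the bench beyond the charger; origin under its middle

How it is judged:
On the way, in this order (a step that is already met when the one before it is completed fails the run):
1. the main rocker is switched on (value of joint main_rocker above 0.32 rad), for 0.1 s.
2. the long key is pressed down (value of joint long_key above 0.0045 m), for 0.1 s.
3. the start button is held in for a good part of a second (value of joint start_button above 0.004 m), for 0.6 s.
At the end, for the whole second after the job is handed in: main rocker on (over 0.32 of 0.4 rad), long key down (over 4.5 of 6 mm), square and round keys up (under 3 mm), start button out again after it was held in over 4 mm for 0.6 s, every loose thing within 20 mm of its start (value of joint main_rocker above 0.32 rad and value of joint long_key above 0.0045 m and value of joint each of square_key, round_key below 0.003 m and value of joint start_button below 0.002 m and distance of each of deep_socket, bearing_cup, spray_can, mug, tape_roll, screwdriver, wrench from where it was at the start of the episode below 0.02 m); the robot touches nothing.
It fails at once if the square key or the round key is pressed (value of joint any of square_key, round_key above 0.003 m).
It fails at once if the long key is pressed before the main rocker is on (value of joint long_key above 0.003 m and value of joint main_rocker below 0.25 rad).
It fails at once if the start button is pressed before the rocker is on and the long key down (value of joint start_button above 0.003 m and (value of joint main_rocker below 0.25 rad or value of joint long_key below 0.004 m)).
It fails at once if a loose thing is picked up, pushed away or knocked over (distance of any of deep_socket, bearing_cup, spray_can, mug, tape_roll, screwdriver, wrench from where it was at the start of the episode above 0.02 m or angle between any of deep_socket, bearing_cup's own z axis and vertical above 0.5 rad).
It also fails if it takes over 48 s, if anything falls off the work surface, if the arm or the gripper's body presses on something with over 40 N, if the wrist force passes 120 N, or if a joint passes its speed limit or range.

## Working session

There is one attempt and no reset: what is moved stays moved. The work goes in short steps, Python scripts to look and compute and a shell command to move; the robot and the scene stay as the last step left them, time stands still between calls to the robot, and variables do not carry over. Pictures are saved under pics/ and viewed, and the job is handed in when it is done.

```bash
ls; mkdir -p pics; python3 - <<'E'
from rig import robot
import cv2
o=robot.get_obs()
for k in o: print(k,o[k])
print(robot.tip_extent)
for n in("top","side"):
    p=robot.camera(n); cv2.imwrite(f"pics/{n}0.png",p["img"][:,:,::-1])
    print(n,p["K"],p["R"],p["t"])
    for th in ["charger","main_rocker","rocker_raised_end","long_key_top","square_key_top","round_key_top","start_button_top","deep_socket","bearing_cup","spray_can","mug","wrench"]:
        r=robot.spot_in(p,th); print(th,[(x["at"],round(x["conf"],2)) for x in r[:2]])
E
```

```text
pics
time 0.0
q [-1.31352957e+00  5.28483026e-01  1.43392807e+00  1.94405954e-05
  1.18139356e+00 -1.78501255e-01]
joint_velocities [-0.00151793 -0.00047026  0.00029664  0.00104505  0.00152886  0.0009081 ]
joint_torque [ 1.17744976e-04 -4.40041673e+01 -1.76595676e+01  6.34273910e-02
  5.80690254e-02 -1.61690405e-04]
position [ 0.26365898 -0.56585983  0.22955307]
tool_rot [-0.15287292  0.69117053 -0.68960712  0.15282404]
ft_force [-0.15495876 -0.30412981 -0.7680255 ]
moment [-0.03132618 -0.01496975  0.00842581]
grip_width 0.08674515653403841
0.008
top [[459.34388633   0.         311.34526292]
 [  0.         459.34388633 243.44681477]
 [  0.           0.           1.        ]] [[ 0.01220618 -0.99992469  0.00127756]
 [-0.97804828 -0.01220491 -0.20802067]
 [ 0.2080206   0.00128962 -0.9781236 ]] [-0.02838316  0.63530156  1.07762801]
charger [([292.0, 273.7], 0.74)]
main_rocker [([262.4, 225.2], 0.77)]
rocker_raised_end [([271.0, 226.4], 0.65)]
long_key_top [([320.9, 244.3], 0.52)]
square_key_top [([314.2, 280.7], 0.58)]
round_key_top [([303.5, 318.1], 0.51), ([327.3, 500.1], 0.31)]
start_
[... 176 characters left out ...]
, 261.7], 0.66)]
mug [([325.9, 499.6], 0.65)]
wrench [([280.5, 292.6], 0.73), ([187.8, 332.7], 0.61)]
side [[488.90832916   0.         328.15977181]
 [  0.         488.90832916 237.61605267]
 [  0.           0.           1.        ]] [[ 0.73564755 -0.67708407  0.01948943]
 [-0.45779528 -0.51818638 -0.72243086]
 [ 0.49924559  0.52253232 -0.69116844]] [-0.46941048  0.35619874  1.33904891]
charger [([266.4, 270.6], 0.85), ([235.5, 256.5], 0.2)]
main_rocker [([388.7, 406.2], 0.48)]
rocker_raised_end []
long_key_top []
square_key_top []
round_key_top []
start_button_top []
deep_socket []
bearing_cup []
spray_can [([342.8, 431.6], 0.81)]
mug [([390.1, 405.9], 0.78)]
wrench [([251.4, 387.7], 0.78)]
```

View pics/top0.png

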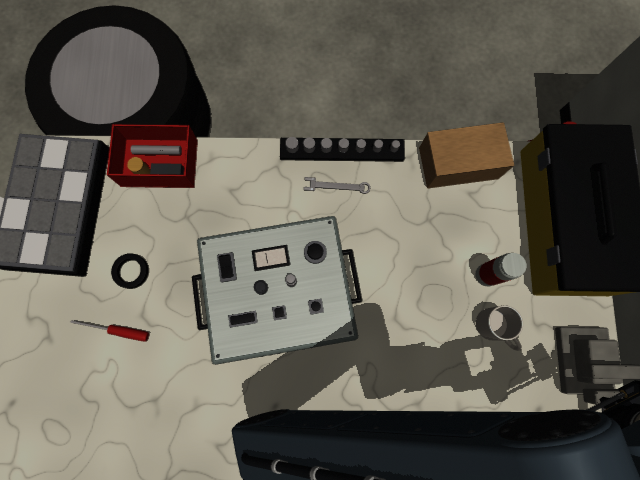

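View pics/side0.png

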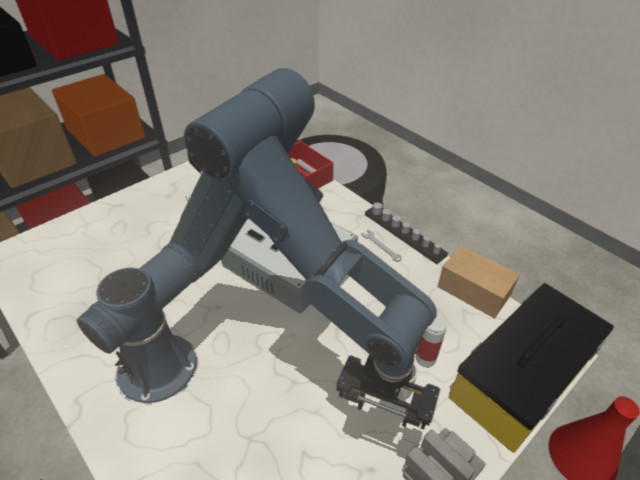

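```bash
python3 - <<'E'
import cv2
a=cv2.imread("pics/top0.png")[215:365,190:365]
cv2.imwrite("pics/top0z.png",cv2.resize(a,None,fx=4,fy=4,interpolation=cv2.INTER_CUBIC))
a=cv2.imread("pics/side0.png")[180:360,170:370]
cv2.imwrite("pics/side0z.png",cv2.resize(a,None,fx=3.3,fy=3.3,interpolation=cv2.INTER_CUBIC))
E
```

```text
(no output)
```

View pics/top0z.png

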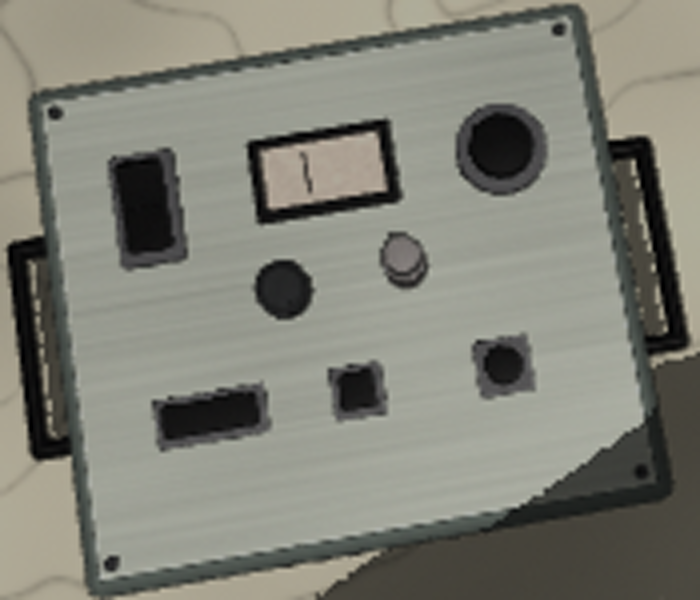

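View pics/side0z.png

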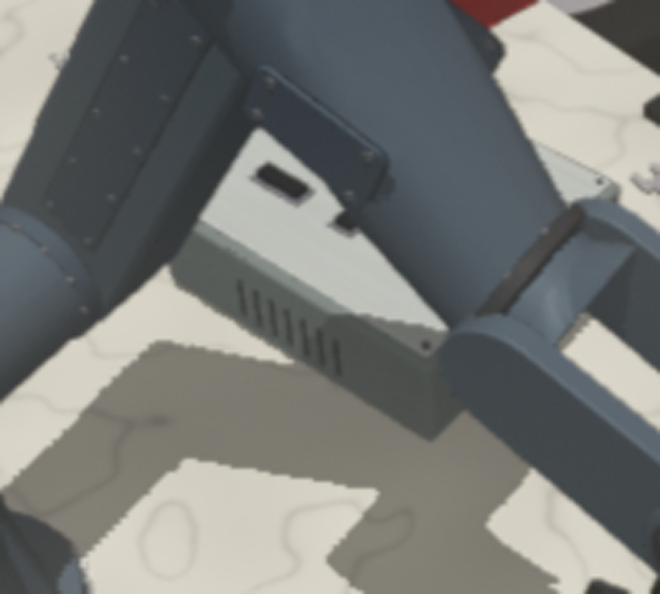

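The top picture shows the charger, turned slightly clockwise in the picture. Zoomed pixel positions (column, row):

| Part | Pixel (column, row) |
|---|---|
| Rocker, left rear | (148, 209) |
| Start button, right rear | (501, 145) |
| Long key, near-left | (211, 415) |
| Square key, middle | (357, 389) |
| Round key, right | (504, 364) |
| Bearing cup | (284, 289) |
| Socket | (405, 255) |

In the side view the arm hides most of the charger.

```bash
cat > h.py <<'E'
import numpy as np, cv2
from rig import robot
from scipy.spatial.transform import Rotation as Rn
def proj(c,X):
    X=np.atleast_2d(X); p=(c["R"]@X.T).T+c["t"]; p=p@np.array(c["K"]).T; return p[:,:2]/p[:,2:]
def ray(c,uv,z):
    d=np.linalg.inv(c["K"])@[uv[0],uv[1],1]; d=np.array(c["R"]).T@d; o=-np.array(c["R"]).T@np.array(c["t"])
    return o+d*(z-o[2])/d[2]
E
python3 - <<'E'
from h import *
from scipy.optimize import least_squares
c=robot.camera("top")
M={"meter":((324,171),(.065,0,.125)),"start":((501,145),(.065,-.105,.142)),"long":((211,415),(-.06,.085,.132)),"sq":((357,389),(-.06,0,.132)),"rd":((504,364),(-.06,-.085,.132)),"rock":((148,209),(.065,.105,.128))}
px={k:np.array([(v[0][0]+.5)/4-.5+190,(v[0][1]+.5)/4-.5+215]) for k,v in M.items()}
def tr(p,L): 
    cs,s=np.cos(p[2]),np.sin(p[2]); return np.array([p[0]+cs*L[0]-s*L[1],p[1]+s*L[0]+cs*L[1],L[2]])
f=lambda p:np.concatenate([proj(c,tr(p,v[1]))[0]-px[k] for k,v in M.items()])
r=least_squares(f,[.55,.1,0]); print(r.x,np.round(r.fun.reshape(-1,2),2))
p=r.x; np.save("pose.npy",p)
for k,L in {"raised":(.065+.0155,.105,.142),"raised_pivot":(.065,.105,.13),"long":M["long"][1],"start":M["start"][1],"sq":M["sq"][1],"rd":M["rd"][1]}.items(): print(k,np.round(tr(p,L),4))
for n,uv,z in(("cup",(284,289),.144),("sock",(403,252),.178)):
    w=ray(c,((uv[0]+.5)/4-.5+190,(uv[1]+.5)/4-.5+215),z)
    d=w[:2]-p[:2]; cs,s=np.cos(p[2]),np.sin(p[2]); print(n,w,"local",cs*d[0]+s*d[1],-s*d[0]+cs*d[1])
o=robot.get_obs(); print(Rn.from_quat(o["tool_rot"]).as_matrix())
E
```

```text
[0.52083239 0.06191542 0.18302865] [[ 0.28  1.63]
 [ 0.21 -0.73]
 [-0.42 -0.12]
 [ 0.12 -0.04]
 [ 0.19 -0.18]
 [-0.38 -0.56]]
raised [0.5809 0.1798 0.142 ]
raised_pivot [0.5656 0.177  0.13  ]
long [0.4464 0.1346 0.132 ]
start [ 0.6039 -0.0295  0.142 ]
sq [0.4618 0.051  0.132 ]
rd [ 0.4773 -0.0326  0.132 ]
cup [0.51680879 0.09343826 0.144     ] local 0.001781028641801797 0.03172864547167192
sock [0.53420045 0.02468941 0.178     ] local 0.006369327889301164 -0.039037319696024086
[[-9.06549470e-01 -4.96469240e-08  4.22099583e-01]
 [-4.22099583e-01  1.68313115e-05 -9.06549470e-01]
 [-7.05948218e-06 -1.00000000e+00 -1.52793725e-05]]
```

```bash
python3 -m crank '[[[0,7.25,0,0,-0.04,0,0],[0,7.25,0,0,-0.04,0,0],[0,0,0,0,0,0,0],[0,0,0,0,0,0,0],[0,0,0,0,0,0,0]]]' 20; cat > g.py <<'E'
# how far, in tool axes, from commanded/measured TCP to target local point (tip)
import sys
from h import *
p=np.load("pose.npy"); o=robot.get_obs(); R=Rn.from_quat(o["tool_rot"]).as_matrix()
L=dict(rock=(.081,.105,.142),long=(-.06,.085,.132),start=(.065,-.105,.142))[sys.argv[1]]
cs,s=np.cos(p[2]),np.sin(p[2])
T=np.array([p[0]+cs*L[0]-s*L[1],p[1]+s*L[0]+cs*L[1],L[2]+.008])
print("t",o["time"],"pos",o["position"],"f",o["ft_force"],"grip",o["grip_width"],"q",np.round(o["q"],2))
print("tool d",np.round(R.T@(T-o["position"]),4),"yaw err deg",np.degrees(np.arctan2(-R[1,0],-R[0,0])-p[2]),"y axis",np.round(R[:,1],3))
E
python3 g.py rock
```

```text
time: 1.98
position: [0.2636, -0.5656, 0.3088]
tool_rot: [-0.065, 0.705, -0.703, 0.064]
ft_force: [0.1, 0.3, -0.5]
grip_width: 0.045
t 1.975 pos [ 0.26356279 -0.56561112  0.30881864] f [ 0.09727049  0.34128456 -0.54484573] grip 0.044986286291713744 q [-1.31  0.45  1.34 -0.    1.36  0.07]
tool d [-0.4483  0.161  -0.6746] yaw err deg 0.005448263759671637 y axis [-0.001  0.003 -1.   ]
```

```bash
python3 -m crank '[[[0,0,0,-0.034,0,-0.051,0],[0,0,0,-0.034,0,-0.051,0],[0,0,0,-0.034,0,-0.051,0],[0,0,0,-0.034,0,-0.051,0],[0,0,0,-0.034,0,-0.051,0]]]'; python3 g.py rock
```

```text
time: 2.6
position: [0.3848, -0.2827, 0.3095]
tool_rot: [-0.065, 0.705, -0.704, 0.064]
ft_force: [1.7, -0.4, -0.0]
grip_width: 0.0019
t 2.6 pos [ 0.38480642 -0.28266756  0.30950646] f [ 1.66509795 -0.37459378 -0.04089764] grip 0.0018938600333952733 q [-0.87  0.23  1.68  0.    1.23  0.52]
tool d [-0.2773  0.1601 -0.4189] yaw err deg -0.03362143162885831 y axis [-0.001  0.002 -1.   ]
```

```bash
python3 -m crank '[[[0,0,0,-0.034,0,-0.051,0],[0,0,0,-0.034,0,-0.051,0],[0,0,0,-0.034,0,-0.051,0],[0,0,0,-0.034,0,-0.051,0],[0,0,0,-0.034,0,-0.051,0]]]'; python3 g.py rock
```

```text
time: 3.22
position: [0.5056, -0.0013, 0.3096]
tool_rot: [-0.065, 0.704, -0.704, 0.064]
ft_force: [0.8, -0.4, 0.1]
grip_width: 0.0002
t 3.225 pos [ 0.50557496 -0.00125752  0.30955477] f [ 0.80414542 -0.43489018  0.08705317] grip 0.00017597813668422088 q [-0.22  0.27  1.62 -0.    1.25  1.16]
tool d [-0.1078  0.1595 -0.1643] yaw err deg 0.002009769162725808 y axis [-0.002  0.    -1.   ]
```

```bash
python3 -m crank '[[[0,0,0,-0.034,0.02,-0.051,0],[0,0,0,-0.034,0.02,-0.051,0],[0,0,0,-0.034,0.02,-0.051,0],[0,0,0,0,0,0,0],[0,0,0,0,0,0,0]]]'; python3 g.py rock
```

```text
time: 3.85
position: [0.575, 0.1604, 0.2512]
tool_rot: [0.066, -0.704, 0.704, -0.064]
ft_force: [-0.5, -0.7, 0.2]
grip_width: 0.0004
t 3.85 pos [0.57496508 0.16035237 0.25122896] f [-0.50958239 -0.7134992   0.24908002] grip 0.00041749183944954685 q [ 0.09  0.47  1.48 -0.    1.2   1.47]
tool d [-0.0102  0.1012 -0.0181] yaw err deg 0.038283886102413955 y axis [-0.003 -0.001 -1.   ]
```

```bash
python3 -m crank '[[[0,0,0,-0.005,0.04,-0.009,0],[0,0,0,-0.005,0.035,-0.009,0],[0,0,0,0,0,0,0],[0,0,0,0,0,0,0],[0,0,0,0,0,0,0]]]'; python3 g.py rock; python3 - <<'E'
from h import *
for n in("top","side"):
    p=robot.camera(n); a=p["img"][:,:,::-1]
    u=proj(p,robot.get_obs()["position"]-[0,0,.008])[0]; print(n,u)
    r,c=int(u[1]),int(u[0]); cv2.imwrite(f"pics/{n}1.png",cv2.resize(a[max(0,r-75):r+75,c-80:c+80],None,fx=3.5,fy=3.5,interpolation=cv2.INTER_CUBIC))
E
```

```text
time: 4.47
position: [0.5836, 0.1793, 0.1795]
tool_rot: [0.063, -0.704, 0.704, -0.065]
ft_force: [0.1, 0.1, 0.2]
grip_width: 0.0008
t 4.475 pos [0.58356478 0.17933644 0.17949924] f [0.13677896 0.1024732  0.1865452 ] grip 0.0008041450693241154 q [ 0.12  0.57  1.52 -0.    1.05  1.5 ]
tool d [ 0.0022  0.0295 -0.001 ] yaw err deg -0.07638031803290408 y axis [ 0.004  0.    -1.   ]
top [222.03808404 255.4143686 ]
side [279.83768224 198.80867485]
```

View pics/top1.png

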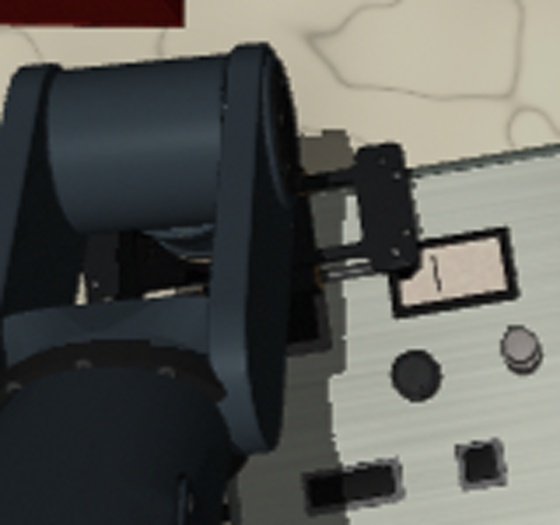

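View pics/side1.png

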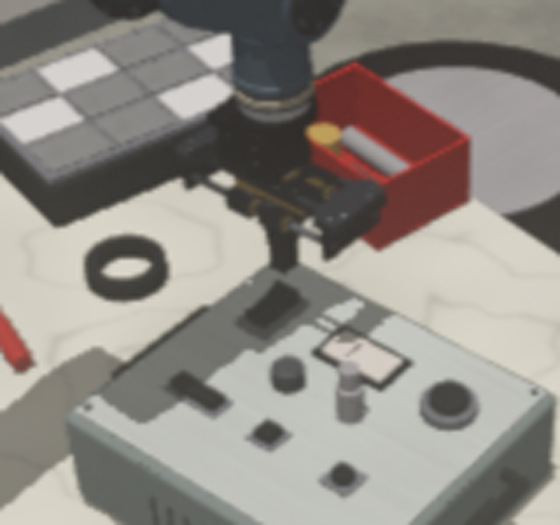

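The top view is blocked by the arm. The side view is clear: the closed fingertips are just above and beyond the rocker. I'll cross-check the fitted pose in this side picture.

```bash
python3 - <<'E'
from h import *
c=robot.camera("side"); p=np.load("pose.npy")
a=c["img"][:,:,::-1].copy(); 
cs,s=np.cos(p[2]),np.sin(p[2])
big=cv2.resize(a[120:280,190:370],None,fx=4,fy=4,interpolation=cv2.INTER_CUBIC)
pt=lambda L:proj(c,[p[0]+cs*L[0]-s*L[1],p[1]+s*L[0]+cs*L[1],L[2]])[0]
for n,L in dict(rocker_raised_end=(.081,.105,.142),long_key_top=(-.06,.085,.132),square_key_top=(-.06,0,.132),round_key_top=(-.06,-.085,.132),start_button_top=(.065,-.105,.142)).items():
    u=pt(L); r=robot.spot_in(c,n); print(n,"pred row,col",u[::-1].round(1),[(x["at"],round(x["conf"],2)) for x in r[:2]])
    cv2.drawMarker(big,tuple(int(v) for v in (u-[190,120]+.5)*4),(0,0,255),0,10,1)
for x,y in((.15,.17),(-.15,.17),(-.15,-.17),(.15,-.17)):
    cv2.drawMarker(big,tuple(int(v) for v in (pt((x,y,.12))-[190,120]+.5)*4),(0,255,0),0,14,1)
cv2.imwrite("pics/side2.png",big)
E
```

```text
rocker_raised_end pred row,col [205.8 279.8] [([218.7, 200.9], 0.72), ([208.5, 277.6], 0.44)]
long_key_top pred row,col [233.4 255.3] []
square_key_top pred row,col [245.1 275.7] [([244.9, 276.6], 0.36), ([206.9, 278.0], 0.33)]
round_key_top pred row,col [257.3 297. ] [([236.4, 295.7], 0.67), ([246.6, 382.1], 0.22)]
start_button_top pred row,col [235.2 327.4] [([233.3, 324.1], 0.46)]
```

View pics/side2.png

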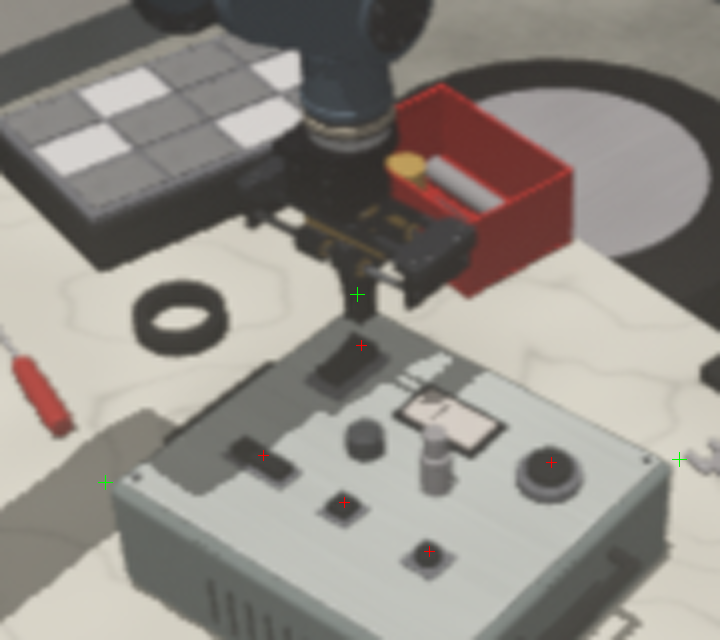

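The predicted points land on the controls to within about a pixel in both views. Pressing the rocker now.

```bash
python3 -m crank '[[[0,0,0,0.0015,0.015,-0.001,0],[0,0,0,0,0.012,0,0],[0,0,0,0,0.004,0,0],[0,0,0,0,0.003,0,0],[0,0,0,0,0,0,0]]]'; python3 g.py rock
```

```text
time: 5.5
position: [0.5816, 0.181, 0.1444]
tool_rot: [-0.064, 0.704, -0.704, 0.065]
ft_force: [0.5, 1.5, 5.1]
grip_width: 0.0006
t 5.5 pos [0.58159393 0.18097107 0.14438885] f [0.50354899 1.4853835  5.13365072] grip 0.00057776246925878 q [0.12 0.61 1.55 0.   0.97 1.51]
tool d [ 0.0004 -0.0056  0.001 ] yaw err deg -0.016604290705961988 y axis [ 0.002  0.    -1.   ]
```

```bash
python3 -m crank '[[[0,0,0,0,0.002,0,0],[0,0,0,0,0.001,0,0],[0,0,0,0,0,0,0],[0,0,0,0,0,0,0],[0,0,0,0,0,0,0]]]'; python3 g.py rock
```

```text
time: 6.12
position: [0.5817, 0.181, 0.1441]
tool_rot: [0.063, -0.704, 0.704, -0.066]
ft_force: [-2.5, -0.1, 19.3]
grip_width: 0.0008
t 6.125 pos [0.58165109 0.18098925 0.14414431] f [-2.52998147 -0.14014055 19.34010157] grip 0.0007625728858332845 q [ 0.12  0.61  1.55 -0.    0.97  1.51]
tool d [ 0.0005 -0.0059  0.001 ] yaw err deg -0.0005352044970268168 y axis [ 0.003  0.    -1.   ]
```

It met a hard stop at 19 N with the tip 16 mm above the deck, so the rocker is on. I'll lift, move over the long key and look again.

```bash
python3 -m crank '[[[0,0,0,0,-0.045,0,0],[0,0,0,0,-0.045,0,0],[0,0,0,0.045,0,0.007,0],[0,0,0,0.045,0,0.006,0],[0,0,0,0.045,0,0.006,0]]]'; python3 g.py long; python3 - <<'E'
from h import *
p=robot.camera("side"); cv2.imwrite("pics/side3.png",cv2.resize(p["img"][120:280,190:370,::-1],None,fx=4,fy=4,interpolation=cv2.INTER_CUBIC))
E
```

```text
time: 6.75
position: [0.4487, 0.137, 0.2299]
tool_rot: [0.066, -0.704, 0.704, -0.064]
ft_force: [1.1, -0.3, 0.1]
grip_width: 0.0004
t 6.75 pos [0.44872171 0.13700706 0.22986942] f [ 1.13484877 -0.31661459  0.08331994] grip 0.000433923596847402 q [ 0.06  0.32  1.81 -0.    1.01  1.45]
tool d [0.0025 0.0899 0.002 ] yaw err deg 0.0001719393847322959 y axis [-0.003 -0.001 -1.   ]
```

View pics/side3.png

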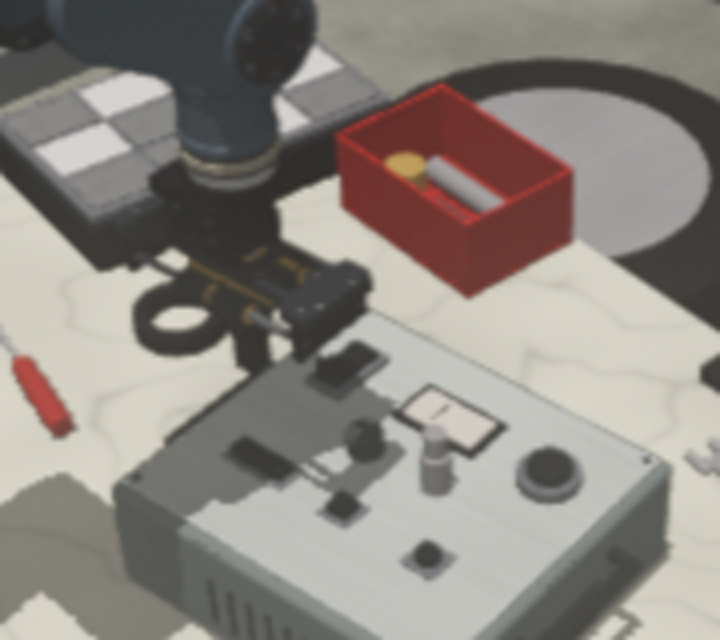

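The picture shows the rocker's near half now raised (zoomed around (340, 365)), so it has switched, and the cup and socket haven't moved. Next the long key.

```bash
python3 -m crank '[[[0,0,0,0.002,0.04,0.002,0],[0,0,0,0,0.035,0,0],[0,0,0,0,0.01,0,0],[0,0,0,0,0.006,0,0],[0,0,0,0,0,0,0]]]'; python3 g.py long
```

```text
time: 7.42
position: [0.4503, 0.1353, 0.1397]
tool_rot: [0.064, -0.704, 0.704, -0.065]
ft_force: [1.0, 0.6, 0.2]
grip_width: 0.0003
t 7.425 pos [0.45027638 0.13530036 0.13973854] f [1.01188353 0.55985421 0.20289693] grip 0.00034865047320022634 q [ 0.05  0.47  1.9  -0.    0.77  1.44]
tool d [ 0.004  -0.0003  0.    ] yaw err deg -0.01141670261173607 y axis [ 0.001  0.    -1.   ]
```

```bash
python3 -m crank '[[[0,0,0,0,0.003,0,0],[0,0,0,0,0.003,0,0],[0,0,0,0,0.001,0,0],[0,0,0,0,0,0,0],[0,0,0,0,0,0,0]]]'; python3 g.py long
```

```text
time: 8.05
position: [0.4509, 0.1354, 0.1342]
tool_rot: [0.063, -0.704, 0.704, -0.066]
ft_force: [-1.8, 0.5, 15.1]
grip_width: 0.0004
t 8.05 pos [0.45088305 0.13537732 0.13424083] f [-1.77015703  0.49177974 15.09782909] grip 0.0003977648860936985 q [0.05 0.48 1.91 0.   0.75 1.44]
tool d [ 0.0046 -0.0058 -0.    ] yaw err deg -0.008602236015483206 y axis [ 0.003  0.    -1.   ]
```

```bash
python3 -m crank '[[[0,0,0,0,-0.05,0,0],[0,0,0,0,-0.05,0,0],[0,0,0,-0.03,0,0.05,0],[0,0,0,-0.03,0,0.05,0],[0,0,0,-0.03,0,0.05,0]]]'; python3 g.py start; python3 - <<'E'
from h import *
p=robot.camera("side"); cv2.imwrite("pics/side4.png",cv2.resize(p["img"][120:280,190:370,::-1],None,fx=4,fy=4,interpolation=cv2.INTER_CUBIC))
E
```

```text
time: 8.68
position: [0.5666, 0.0029, 0.2328]
tool_rot: [0.064, -0.704, 0.704, -0.065]
ft_force: [1.0, 0.6, 0.7]
grip_width: 0.0005
t 8.675 pos [0.56656496 0.00291209 0.23283794] f [0.98143358 0.5740542  0.74013189] grip 0.0004774306477561079 q [-0.19  0.45  1.58  0.    1.12  1.2 ]
tool d [-0.0307  0.0829  0.0386] yaw err deg 0.005294549763720349 y axis [ 0.001  0.    -1.   ]
```

View pics/side4.png

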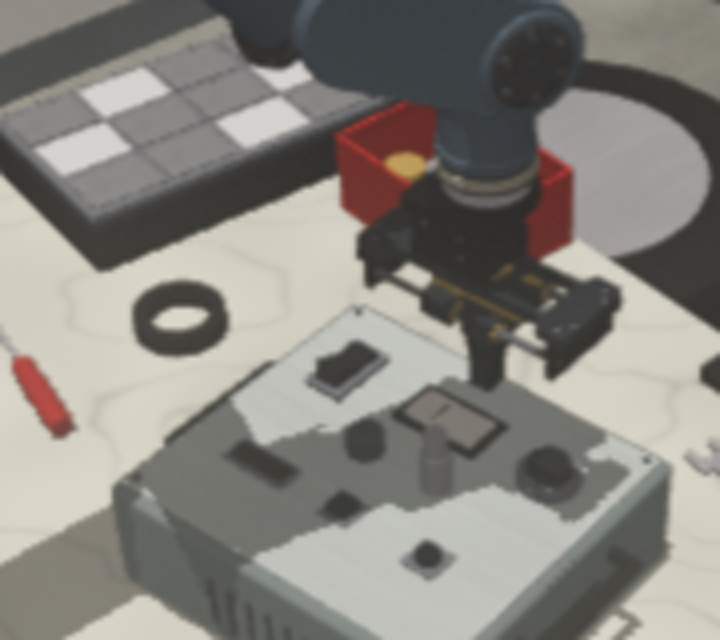

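The long key (zoomed around (262, 462)) is now flush and the rocker is on. The cup and socket stand unchanged. Next the start button.

```bash
python3 -m crank '[[[0,0,0,-0.031,0,0.039,0],[0,0,0,0,0.04,0,0],[0,0,0,0,0.032,0,0],[0,0,0,0,0,0,0],[0,0,0,0,0,0,0]]]'; python3 g.py start
```

```text
time: 9.35
position: [0.6038, -0.0286, 0.1614]
tool_rot: [0.064, -0.704, 0.704, -0.065]
ft_force: [-0.1, 0.0, 1.0]
grip_width: 0.0006
t 9.35 pos [ 0.60378872 -0.02857413  0.16138293] f [-0.14044739  0.04460097  0.98973069] grip 0.0006184230235986934 q [-0.23  0.58  1.55  0.    1.    1.16]
tool d [0.0001 0.0114 0.0009] yaw err deg -0.0040411709317827536 y axis [ 0.002 -0.    -1.   ]
```

```bash
python3 -m crank '[[[0,0,0,0,0.01,0,0],[0,0,0,0,0.005,0,0],[0,0,0,0,0.004,0,0],[0,0,0,0,0,0,0],[0,0,0,0,0,0,0]]]'; python3 g.py start
```

```text
time: 9.98
position: [0.6042, -0.0287, 0.1442]
tool_rot: [0.063, -0.704, 0.705, -0.066]
ft_force: [-2.1, -0.1, 13.6]
grip_width: 0.0007
t 9.975 pos [ 0.60416577 -0.02869094  0.14424653] f [-2.09078157 -0.07597726 13.60340733] grip 0.0006517324028192159 q [-0.23  0.61  1.57  0.    0.97  1.16]
tool d [ 0.0004 -0.0058  0.0007] yaw err deg -0.006677183268044424 y axis [ 0.003 -0.001 -1.   ]
```

Fully in: 13.6 N against the stop. I'll hold for 1.25 s, then release and retreat upward.

```bash
H='x'; python3 -m crank '[[[0,0,0,0,0,0,0],[0,0,0,0,0,0,0],[0,0,0,0,0,0,0],[0,0,0,0,0,0,0],[0,0,0,0,0,0,0]]]'; python3 -m crank '[[[0,0,0,0,0,0,0],[0,0,0,0,0,0,0],[0,0,0,0,0,0,0],[0,0,0,0,0,0,0],[0,0,0,0,0,0,0]]]'; python3 -m crank '[[[0,0,0,0,-0.03,0,0],[0,0,0,0,-0.05,0,0],[0,0,0,0,-0.05,0,0],[0,0,0,0,-0.04,0,0],[0,0,0,0,0,0,0]]]'; python3 -m crank '[[[0,0,0,0.01,0,0.06,0],[0,0,0,0.01,0,0.06,0],[0,0,0,0.01,0,0.06,0],[0,0,0,0.01,0,0.06,0],[0,0,0,0,0,0,0]]]'; python3 - <<'E'
from h import *
p=robot.camera("side"); cv2.imwrite("pics/side5.png",cv2.resize(p["img"][120:280,190:370,::-1],None,fx=4,fy=4,interpolation=cv2.INTER_CUBIC))
p=robot.camera("top"); cv2.imwrite("pics/top5.png",p["img"][:,:,::-1])
E
```

```text
time: 10.6
position: [0.6042, -0.0287, 0.1443]
tool_rot: [0.063, -0.704, 0.705, -0.066]
ft_force: [-1.3, 0.7, 13.8]
grip_width: 0.0002
time: 11.22
position: [0.6041, -0.0287, 0.1443]
tool_rot: [0.063, -0.704, 0.705, -0.066]
ft_force: [-3.2, 0.7, 12.8]
grip_width: 0.0007
time: 11.85
position: [0.605, -0.029, 0.3155]
tool_rot: [0.062, -0.703, 0.705, -0.067]
ft_force: [-0.4, -0.3, -0.9]
grip_width: 0.001
time: 12.48
position: [0.6061, -0.2766, 0.3088]
tool_rot: [-0.063, 0.705, -0.704, 0.061]
ft_force: [0.2, 0.3, 0.1]
grip_width: 0.0006
```

View pics/side5.png

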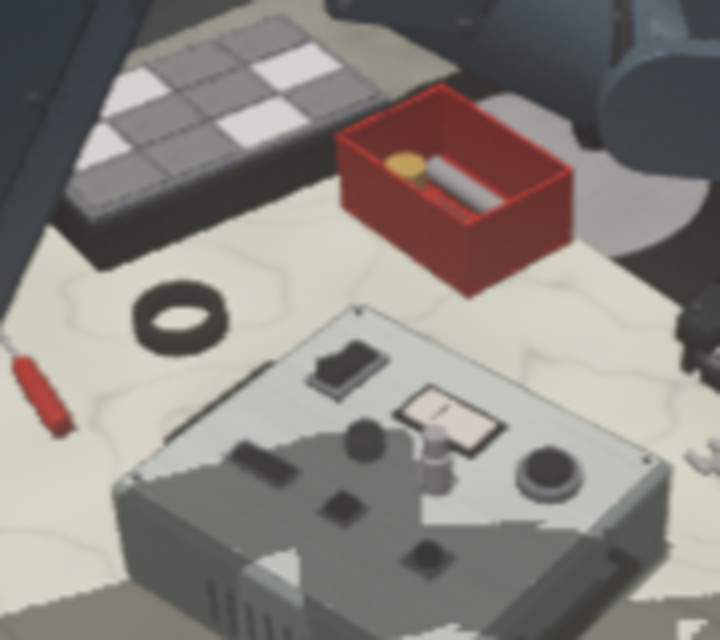

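View pics/top5.png

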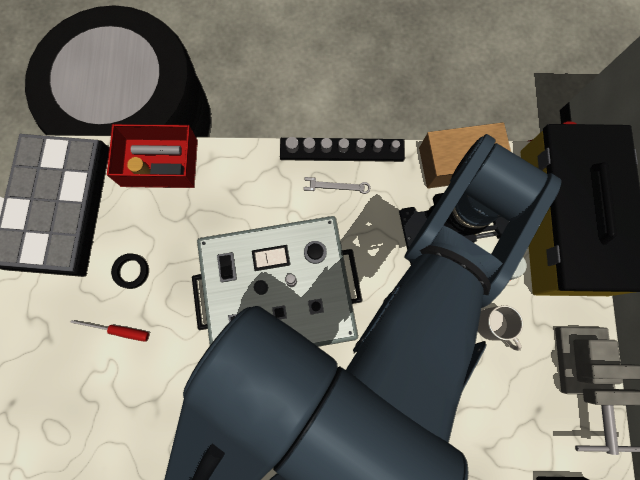

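The side picture shows the rocker on, the long key flush, the square and round keys up and the start button out. The loose things in view are where they were, and the arm hangs free at z = 0.31 m.

```bash
python3 -c "
from rig import robot
o=robot.get_obs(); print(o['time'],o['ft_force'],abs(o['joint_velocities']).max()); print(robot.hand_in())"
```

```text
12.575 [1.07714886 0.4707511  0.22750755] 0.037998008767970416
the job is handed in; nothing more can be done
None
```

I started the charger in the required order with closed fingers and handed the job in at about 12.6 s. No verdict is reported, and I can't read the joint values directly, so the results below rest on forces, heights and pictures.

| Control | Hard stop | Tip above deck |
|---|---|---|
| Main rocker, far end | 19 N | 16 mm |
| Long key | 15 N | 6 mm |
| Start button | about 13 N | 16 mm |

- **Start button:** I held it in for about 1.4 s before letting go.
- **Last pictures:** the rocker is on, the long key is flush, the square and round keys are up, and the start button is out. The wrist force was about zero, so the robot touches nothing.
- **Loose things:** the socket, cup, tape, screwdriver, wrench and mug look unmoved. The arm hid most of the spray can in the last top view, so I didn't check it, but the fingertips stayed above the can's height whenever they were off the charger.
- **Disagreements:** the long key was pressed about 4.6 mm off its centre along charger x, without harm. The meter came out 1.6 px off the charger fit, where the controls were within 0.8 px. Some network detections were wrong (such as the bearing cup and wrench in the top view), so I placed the controls from the pictures and the charger's dimensions.

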